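Refit the letter scale's zero knob and release its beam

ROBOT

A 6-joint arm with a two-finger parallel gripper is mounted at the origin on the work surface. World frame = base frame: x ahead of the robot, y to its left, z up, the work surface at z = 0. Lengths are in mm, angles in rad, forces in N, time in s.
With the tool pointing down it reaches from about 375 to 925 mm from the base axis. Payload 5.7 kg.
Tool frame: the origin (TCP) lies on the centre line of the jaws, within the pads' length; the fingertips stand tips_ahead ahead of it and the grasp point (between the pads) lies 8 mm behind it (tips_ahead is the distance from the TCP to the fingertips, in mm); z points along the fingers, y is the line along which they close (so a half turn about z gives the same grasp; the last joint's range is limited). The gripper opens to 88 mm and grips with 3 to 60 N. Pads are 20 mm wide; open, the fingers measure 115 mm over their backs; the gripper's body (75 mm by 178 mm) begins 61 mm behind the grasp point.
Start: joints at [-1.463, 0.359, 1.51, -0, 1.272, -0.115], TCP at [132.564, -585.141, 233.623] pointing down, gripper open.
Joint ranges: [-2.97, 2.97], [-1.01, 2.36], [0.21, 2.38], [-0.96, 4.11], [0.2, 2.71], [-2.98, 2.98]. Speed limits (rad/s): [2.39, 2.39, 3.14, 3.14, 3.14, 3.14].

INTERFACE

Orientations are given as a rotation vector (axis times angle).
In Python, from workcell import get_state, grab_frame, sign_off, tips_ahead gives the robot as it stands.
- The arm moves only by the shell command python3 -m jog 'ROWS'. ROWS is JSON, a list of rows, each a list of 7 numbers: the shift along the tool's x, y, z in units of 30 mm (1.0 is 30 mm), then the turn, a rotation vector about the tool's x, y, z in units of 5 degrees (1.0 is 5 degrees), then the closure, from 0 (fully open) to 1 (shut). A call has 1 to 12 rows; each row is the pose to reach, as a shift and turn from the pose commanded when the call began, along the tool's axes at that moment; what a row does not reach only later rows make up. A row lasts 1/12 s, in which the tool goes at most 41.7 mm and 7.16 degrees, less where a joint would pass 70% of its speed; a pose out of reach is approached as far as the arm can. A call with a gripper value outside its range is refused whole. The fingers move at their own pace and stop on an object; the grip force is fixed at half the most. Time passes only in rows, so rows that repeat a pose let the fingers close. It gives the time, the measured TCP pose, the force, the opening and the grip force at its end, in the units of the state.
- get_state(): the state, without advancing time (a new reading comes with each control period).
- grab_frame(name): name is "side" or "top"; returns a dict with "img" (420x560x3 uint8, red, green, blue), "fx", "fy", "cx", "cy" (pixels), "R" (3x3) and "t" (3): a world point X has camera coordinates R X + t. Camera axes: x right, y down, z forward; pixel columns grow to the right and rows downward; lengths in mm; the calibration is good to about 2 mm. A picture is of the moment at which its call begins. There is no depth.
- sign_off(): hands the job in; it is judged then, once.
The state is a dict: "t": time; "qpos": joint angles; "joint_vel": joint speeds; "effort": joint torques, N m; "tool_pos": TCP position; "tool_rot": TCP orientation; "ft_force": force on the tool from outside, world axes, zero at the start; "wrist_torque": the same for the moment, N m; "gripper_width": finger opening in mm; "finger_force": force on a finger pad.
Only numpy, scipy, OpenCV 4.12 (cv2) and the standard library are available. Lean on these libraries where they do the work, as an engineer would, in place of code of your own. Each camera call takes 0.05 s, during which the arm holds its last target. There are 200 camera calls.

TASK

The zero knob has come off the letter scale: set it over the keyed spindle, bore down, and turn it while pressing it down, until its keyway finds the key and it drops fully home. Then slide the lock tab all the way aside off the release button, and press that button all the way down and let it come up again. Leave the weight stand, the paperweight and the roller where they are.

Things in the scene. Friction and masses are not known exactly. Their poses are not given: they have to be found in the camera images.
- knob: Loose black knob, about 80 g, upright on the counter, bore down. Origin: centre of its underside; z up, x towards the brass pointer on the skirt's edge. Round skirt 44 mm across, 24 mm high; on it a bar grip 36 mm long (along x), 14 mm wide (y), 24 mm high, its top 48 mm over the origin.
- knob_keyway (a point): Mouth of the keyway, in the knob's underside 10 mm from its axis on the +x (pointer) side; knob's axes. The bore is round, 14 mm across and 20 mm deep; from it the keyway, 6 mm wide and equally deep, runs out to 12.6 mm from the axis.
- spindle_seat (a point): Centre of the steel seat disc (36 mm across) on the scale's deck, 49 mm over the counter; the home knob's underside lies here. Axes of the scale: z up, x away from its front, y towards its pan. A steel spindle stands upright here, 12 mm across. It turns, but stiffly (0.3 N m): light rubbing leaves it.
- spindle_tip (a point): Top of the spindle, 18 mm over the seat, tapered over the last 3 mm; scale's axes. A key 4.4 mm wide runs up one side from the seat to 11 mm over it, 11 mm out from the axis. Its direction is unknown: within 0.85 rad either side of this point's +x. A knob whose keyway misses it (play about 0.1 rad) rests on the key, 11 mm too high.
- scale: Black cast iron letter scale, fixed. Deck 200 mm (x) by 375 mm (y -170 to 205 mm), top 45 mm over the counter; origin on the counter; x away from the scale's front (which faces the robot), y towards the pan. Pan 148 mm across at (0, 135) mm, rim 121 mm up. Low brass beam along the far edge, 75 mm up. Spindle at (-20, -30) mm, button at (-55, -125) mm.
- lock (a joint): Lock tab: steel tongue 66 by 25 mm, 3 mm thick, 2 mm above the button, hiding it; slides along the scale's +x, 0 = over the button, 0.045 m = fully aside (end stop). Friction 2 N; stays where it is left. Runs in two brass rails beyond the button, tops 18 mm over the deck.
- lock_fin (a point): Top centre of the upright fin on the tab by which it is pushed: 8 mm thick (scale's x), 22 mm wide, 16 mm high over the tongue, top 76 mm over the counter. The tongue reaches 25 mm from the fin's centre to the scale's -x and 41 mm to +x. Axes of the scale.
- release (a joint): Travel of the release button, 0 = up, 0.006 m = fully down. Springs back; 2 N to start, 5 N fully down.
- release_top (a point): Centre of the top of the brass release button, 24 mm across, 10 mm proud of the deck (55 mm over the counter when up). The fin starts 5 to 11 mm to its +x side. Axes of the scale.
- weight_stand: Walnut stand 60 by 170 mm with four brass weights, 83 mm tall, loose; leave alone. Origin under its centre, y along its length.
- paperweight: Blue glass paperweight, 70 mm across, 39 mm tall, loose; leave alone. Origin under its centre.
- roller: Stubby wooden parcel roller lying along its x axis, 155 mm long with handles, 46 mm across, loose; leave alone. Origin under its centre.
Things that resemble listed ones, but are neither listed nor needed, are in the scene too. What is meant by the knob is not green, orange or pink, and is the smaller of those in its own colour.

How it is judged (in metres and radians):
On the way, in this order (a step that is already met when the one before it is completed fails the run):
1. the knob is fully home on the spindle (z of knob in the frame of spindle_seat between -0.003 and 0.003 m and horizontal distance between knob and spindle_seat below 0.004 m and angle between knob's own z axis and vertical below 0.08 rad), for 0.2 s.
2. the lock tab is slid aside (value of joint lock above 0.038 m), for 0.1 s.
3. the release button is pressed down (value of joint release above 0.0045 m and value of joint lock above 0.038 m), for 0.1 s.
At the end, for the whole second after the job is handed in: The knob rests fully home on the spindle (underside within 3 mm of the seat, within 4 mm of the axis, upright within 0.08 rad), the lock tab is at least 38 mm aside, and the release button, after having been pressed at least 4.5 mm down, is up again (less than 2 mm down) (all of step 1 and linear speed of knob below 0.02 m/s and value of joint lock above 0.038 m and value of joint release below 0.002 m); the robot touches nothing.
It fails at once if the weight stand is moved more than 25 mm (distance of weight_stand from where it was at the start of the episode above 0.025 m).
It fails at once if the paperweight is moved more than 25 mm (distance of paperweight from where it was at the start of the episode above 0.025 m).
It fails at once if the roller is moved more than 25 mm (distance of roller from where it was at the start of the episode above 0.025 m).
It also fails if it takes over 64 s, if anything falls off the work surface, if the arm or the gripper's body presses on something with over 40 N, if the wrist force passes 120 N, or if a joint passes its speed limit or range.

## Working session

There is one attempt and no reset: what is moved stays moved. The work goes in short steps, Python scripts to look and compute and a shell command to move; the robot and the scene stay as the last step left them, time stands still between calls to the robot, and variables do not carry over. Pictures are saved under pics/ and viewed, at most 10 in all, crops included, and the job is handed in when it is done.

```bash
mkdir -p pics; ls
python3 - <<'E'
from workcell import *
import cv2
s=get_state();print(s, tips_ahead)
for n in("top","side"):
    f=grab_frame(n);cv2.imwrite(f"pics/{n}0.png",f["img"][:,:,::-1])
    print(n,f["fx"],f["fy"],f["cx"],f["cy"],f["R"],f["t"])
E
```

```text
pics
{'t': 0.0, 'qpos': array([-1.46306990e+00,  3.59503418e-01,  1.51140182e+00, -4.73033624e-05,
        1.27251166e+00, -1.15096990e-01]), 'joint_vel': array([-0.00045838,  0.00027166, -0.00123482, -0.0005623 ,  0.00088587,
       -0.0004825 ]), 'effort': array([ 3.64500222e-03, -5.15354133e+01, -2.70723313e+01,  6.79214182e-02,
        3.48174339e-02, -1.29715354e-04]), 'tool_pos': array([ 132.4966272 , -584.50858737,  232.82218015]), 'tool_rot': array([-3.12029968e+00, -3.49105483e-01,  6.04071558e-05]), 'ft_force': array([-0.53847956,  0.12152674,  0.55661139]), 'wrist_torque': array([0.02427734, 0.02894643, 0.02876784]), 'finger_force': 0.0, 'gripper_width': 87.82803438970566} 11.0
top 429.6984117688315 429.6984117688315 282.41057266645697 208.21810283794196 [[ 0.02640706 -0.99963017 -0.00649578]
 [-0.98674842 -0.025025   -0.16031628]
 [ 0.16009444  0.01064318 -0.98704432]] [-163.86173585  549.97497549 1017.30412051]
side 495.25977144240557 495.25977144240557 279.7691232420423 204.43295799799603 [[-0.94123886 -0.33715245  0.01994093]
 [-0.23139208  0.60072431 -0.76523723]
 [ 0.2460226  -0.72488518 -0.64343947]] [452.81363985 300.44001286 763.88813804]
```

View pics/top0.png

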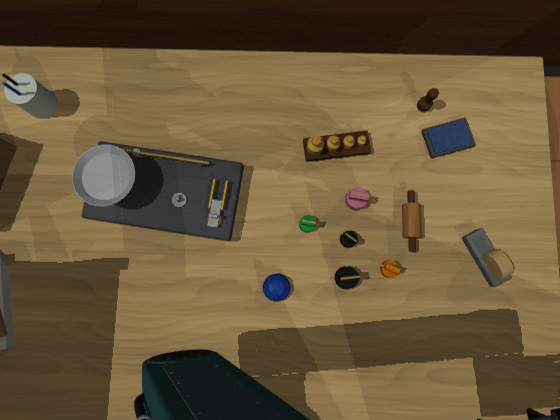

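View pics/side0.png

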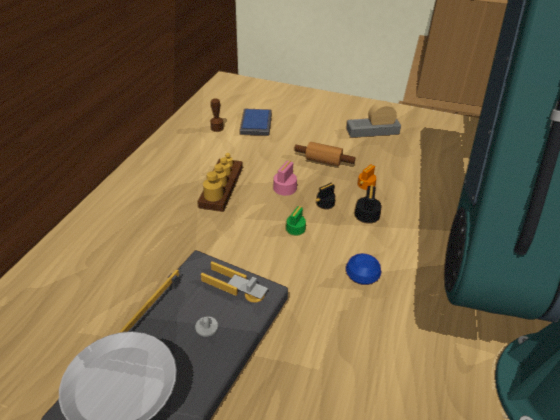

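The top view shows the scale with its spindle at about (179,199) and the lock tab and rails at (218,203). The small black knob is at (349,239) and the larger black decoy at (347,277). In the side view the knob is at (326,196) and the spindle at (206,326). I'll zoom in on these.

Run:
```python
import cv2,numpy as np
t=cv2.imread("pics/top0.png");s=cv2.imread("pics/side0.png")
def c(i,u,v,w,h):return cv2.resize(i[v:v+h,u:u+w],(400,300),interpolation=cv2.INTER_CUBIC)
a=np.vstack([np.hstack([c(t,325,222,48,36),c(t,160,172,80,60)]),np.hstack([c(s,302,178,48,36),c(s,186,256,104,78)])])
a=np.clip(a.astype(float)*1.6,0,255).astype('uint8')
cv2.imwrite("pics/z0.png",a)
```

```text
(no output)
```

View pics/z0.png

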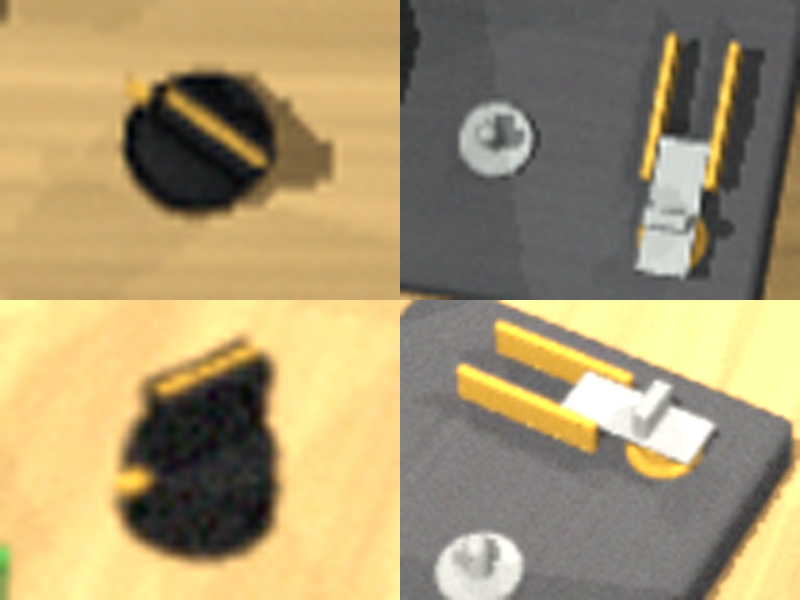

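The crops show the knob's brass pointer towards the upper left in the top view, at about (341.6,232.8). The seat disc is at (179,199.6), the button at (214,220) and the fin top at (213.6,214). Next I'll fit the poses.

```bash
cat > h.py <<'E'
import numpy as np
from scipy.optimize import least_squares
from scipy.spatial.transform import Rotation as Ro
C={"top":dict(f=429.6984,c=(282.4106,208.2181),R=np.array([[0.02640706,-0.99963017,-0.00649578],[-0.98674842,-0.025025,-0.16031628],[0.16009444,0.01064318,-0.98704432]]),t=np.array([-163.86173585,549.97497549,1017.30412051])),
"side":dict(f=495.25977,c=(279.76912,204.43296),R=np.array([[-0.94123886,-0.33715245,0.01994093],[-0.23139208,0.60072431,-0.76523723],[0.2460226,-0.72488518,-0.64343947]]),t=np.array([452.81363985,300.44001286,763.88813804]))}
def proj(n,X):
    c=C[n];p=c["R"]@X+c["t"];return c["f"]*p[:2]/p[2]+c["c"]
def world(q,p):
    c,s=np.cos(q[2]),np.sin(q[2]);return np.array([q[0]+c*p[0]-s*p[1],q[1]+s*p[0]+c*p[1],p[2]])
def fit(obs,q0):
    r=least_squares(lambda q:np.concatenate([proj(n,world(q,p))-uv for n,p,uv in obs]),q0,loss="soft_l1",x_scale=[100,100,1])
    return r.x,r.fun.reshape(-1,2)
def unproj(n,uv,z):
    c=C[n];d=c["R"].T@np.array([(uv[0]-c["c"][0])/c["f"],(uv[1]-c["c"][1])/c["f"],1]);o=-c["R"].T@c["t"];return o+d*(z-o[2])/d[2]
E
python3 - <<'E'
from h import *
np.set_printoptions(precision=2,suppress=True)
S=[("top",(-20,-30,49),(178.7,199.1)),("side",(-20,-30,49),(206.0,325.7)),("top",(-55,-125,55),(213.9,219.5)),("top",(0,135,121),(104.5,176)),("side",(0,135,121),(119,380))]
q,r=fit(S,[500,200,0]);print(q,r)
for n,uv in(("top",(213.1,213.5)),("side",(252.6,277.6))):
    w=unproj(n,uv,76);c,s=np.cos(q[2]),np.sin(q[2]);d=w[:2]-q[:2];print("fin",w,c*d[0]+s*d[1],-s*d[0]+c*d[1])
print("seat",world(q,(-20,-30,49)),"button",world(q,(-55,-125,55)))
def k(u0,v0,X,Y):return(u0+X/8.333-.45,v0+Y/8.333-.45)
t=lambda X,Y:k(325,222,X,Y);s=lambda X,Y:k(302,178,X,Y-300)
K=[("top",(18,0,48),t(168,92)),("top",(-18,0,48),t(265,163)),("side",(18,0,48),s(157,392)),("side",(-18,0,48),s(250,347)),("top",(22,0,24),t(138,90)),("side",(22,0,24),s(130,481)),("top",(0,0,22),t(200,142))]
q,r=fit(K,[450,-150,.6]);print(q,r)
E
```

```text
[592.34 133.42  -0.12] [[ 0.34  0.31]
 [ 0.7   0.22]
 [ 0.09 -0.83]
 [-1.09 -1.01]
 [ 0.12 -0.08]]
fin [531.82  15.45  76.  ] -45.360923336002394 -124.59617281409716
fin [529.12   7.08  76.  ] -47.00238686885701 -133.23398792991568
seat [568.76 106.15  49.  ] button [522.21  16.25  55.  ]
[ 487.62 -316.44    0.99] [[-0.61 -0.16]
 [ 0.15 -0.29]
 [-0.43  0.88]
 [ 0.81  0.36]
 [ 0.34  0.18]
 [ 0.64 -0.56]
 [ 0.18 -0.98]]
```

```bash
cat >> h.py <<'E'
def plan(xyz,yaw):
    from workcell import get_state
    s=get_state();R=Ro.from_rotvec(s["tool_rot"]).as_matrix()
    G=Ro.from_euler("z",yaw).as_matrix()@np.diag([1,-1,-1.])
    d=R.T@(np.array(xyz)-s["tool_pos"])/30;a=np.degrees(Ro.from_matrix(R.T@G).as_rotvec())/5
    print("t",round(s["t"],2),"pos",s["tool_pos"].round(1),"yaw",round(np.arctan2(R[1,0],R[0,0]),3),"q6",round(s["qpos"][5],2),"F",s["ft_force"].round(1),"w",round(s["gripper_width"],1),"| shift",d.round(3),"turn",a.round(3))
E
python3 -c "
from h import *
plan((488,-316,110),.99)
plan((488,-316,110),.99-np.pi)"
```

```text
t 0.1 pos [ 132.5 -584.6  232.9] yaw 0.223 q6 -0.12 F [ 0.5  0.  -0.2] w 87.6 | shift [13.536 -6.107  4.108] turn [-1.700e-02 -8.000e-03 -8.792e+00]
t 0.1 pos [ 132.5 -584.6  232.9] yaw 0.223 q6 -0.12 F [ 0.5  0.  -0.2] w 87.6 | shift [13.536 -6.107  4.108] turn [-1.0000e-02  2.1000e-02  2.7208e+01]
```

```bash
python3 -m jog '[[13.54,-6.11,4.1,0,0,-8.8,0.4],[13.54,-6.11,4.1,0,0,-8.8,0.4],[13.54,-6.11,4.1,0,0,-8.8,0.4],[13.54,-6.11,4.1,0,0,-8.8,0.4],[13.54,-6.11,4.1,0,0,-8.8,0.4],[13.54,-6.11,4.1,0,0,-8.8,0.4],[13.54,-6.11,4.1,0,0,-8.8,0.4],[13.54,-6.11,4.1,0,0,-8.8,0.4],[13.54,-6.11,4.1,0,0,-8.8,0.4],[13.54,-6.11,4.1,0,0,-8.8,0.4],[13.54,-6.11,4.1,0,0,-8.8,0.4],[13.54,-6.11,4.1,0,0,-8.8,0.4]]'; python3 -m jog '[[0,0,0,0,0,0,0.4],[0,0,0,0,0,0,0.4]]'; python3 -c "
from h import *
plan((488,-316,110),.99)"
```

```text
t: 1.1
tool_pos: [491.7, -311.9, 108.6]
tool_rot: [-2.759, -1.497, -0.002]
ft_force: [0.2, -0.5, -0.1]
gripper_width: 52.6
finger_force: 0.0
t: 1.27
tool_pos: [487.8, -316.5, 110.3]
tool_rot: [-2.762, -1.495, 0.001]
ft_force: [-0.1, 0.3, 0.2]
gripper_width: 52.6
finger_force: 0.0
t 1.27 pos [ 487.8 -316.5  110.3] yaw 0.992 q6 -0.12 F [-0.1  0.3  0.2] w 52.6 | shift [ 0.018 -0.003  0.011] turn [-0.013  0.005  0.025]
```

```bash
python3 -m jog '[[0,0,1,0,0,0,0.4],[0,0,2,0,0,0,0.4],[0,0,2.43,0,0,0,0.4],[0,0,2.43,0,0,0,0.4],[0,0,2.43,0,0,0,0.4],[0,0,2.43,0,0,0,0.7],[0,0,2.43,0,0,0,0.9],[0,0,2.43,0,0,0,1],[0,0,2.43,0,0,0,1],[0,0,2.43,0,0,0,1],[0,0,2.43,0,0,0,1]]'
python3 - <<'E'
from h import *
plan((488,-316,110),.99)
from workcell import *
import cv2
a=grab_frame("side")["img"][150:240,270:390];b=grab_frame("top")["img"][200:290,290:410]
cv2.imwrite("pics/g.png",cv2.resize(np.hstack([a,b]),(800,300),interpolation=cv2.INTER_CUBIC)[:,:,::-1])
E
```

```text
t: 2.18
tool_pos: [488.5, -316.7, 38.2]
tool_rot: [2.763, 1.493, 0.001]
ft_force: [0.2, 1.1, 0.3]
gripper_width: 16.0
finger_force: 0.2
t 2.18 pos [ 488.5 -316.7   38.2] yaw 0.991 q6 -0.11 F [0.2 1.1 0.3] w 16.0 | shift [ 0.011 -0.025 -2.394] turn [ 0.008 -0.     0.01 ]
```

View pics/g.png

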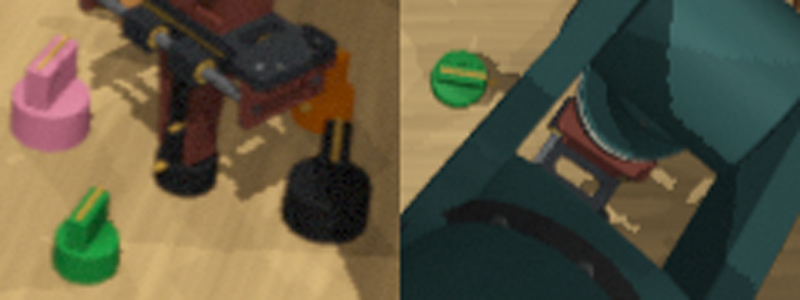

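The grasp looks right: the fingers straddle the bar of the small black knob, seen in the side crop at (185,150). Now I'll finish closing and lift.

```bash
python3 -m jog '[[0,0,0,0,0,0,1],[0,0,0,0,0,0,1],[0,0,0,0,0,0,1],[0,0,0,0,0,0,1],[0,0,-1,0,0,0,1],[0,0,-2,0,0,0,1],[0,0,-3,0,0,0,1],[0,0,-3.33,0,0,0,1],[0,0,-3.33,0,0,0,1],[0,0,-3.33,0,0,0,1]]'
python3 - <<'E'
from h import *
plan((568.8,106.2,138),.9)
E
```

```text
t: 3.12
tool_pos: [488.0, -316.4, 137.1]
tool_rot: [-2.764, -1.493, 0.0]
ft_force: [-0.5, 0.9, -0.2]
gripper_width: 13.8
finger_force: 30.0
t 3.12 pos [ 488.  -316.4  137.1] yaw 0.991 q6 -0.11 F [-0.5  0.9 -0.2] w 13.8 | shift [13.26  -5.466 -0.029] turn [-2.00e-03 -1.00e-03  1.04e+00]
```

```bash
python3 -m jog '[[0.6,-0.25,0,0,0,0.1,1],[1.8,-0.75,0,0,0,0.2,1],[3,-1.24,0,0,0,0.3,1],[4.2,-1.73,0,0,0,0.4,1],[5.4,-2.23,0,0,0,0.5,1],[6.6,-2.72,0,0,0,0.6,1],[7.8,-3.22,0,0,0,0.7,1],[9,-3.71,0,0,0,0.8,1],[10.2,-4.2,0,0,0,0.9,1],[11.4,-4.7,0,0,0,1,1],[12.4,-5.11,0,0,0,1.04,1],[13,-5.36,0,0,0,1.04,1]]'; python3 -m jog '[[0.26,-0.11,0,0,0,0,1],[0.26,-0.11,0,0,0,0,1],[0.26,-0.11,0,0,0,0,1]]';python3 - <<'E'
from h import *
plan((568.8,106.2,138),.9)
from workcell import *
import cv2
a=grab_frame("side")["img"][230:350,150:310];b=grab_frame("top")["img"][150:270,120:280]
cv2.imwrite("pics/h_side.png",a[:,:,::-1]);
i=cv2.resize(np.hstack([a,b]),(800,300),interpolation=cv2.INTER_CUBIC)
a4=cv2.resize(a,(800,600),interpolation=cv2.INTER_CUBIC)
cv2.imwrite("pics/h.png",np.clip(a4[:,:,::-1]*1.6,0,255).astype('uint8'))
E
```

```text
t: 4.12
tool_pos: [566.0, 101.1, 135.0]
tool_rot: [-2.826, -1.368, 0.005]
ft_force: [-0.1, -0.6, -0.8]
gripper_width: 13.7
finger_force: 30.0
t: 4.37
tool_pos: [568.7, 105.3, 136.2]
tool_rot: [-2.828, -1.367, 0.004]
ft_force: [0.5, -0.2, -0.5]
gripper_width: 13.5
finger_force: 30.0
t 4.37 pos [568.7 105.3 136.2] yaw 0.901 q6 0.73 F [ 0.5 -0.2 -0.5] w 13.5 | shift [ 0.026 -0.015 -0.062] turn [-0.02   0.026  0.009]
```

View pics/h.png

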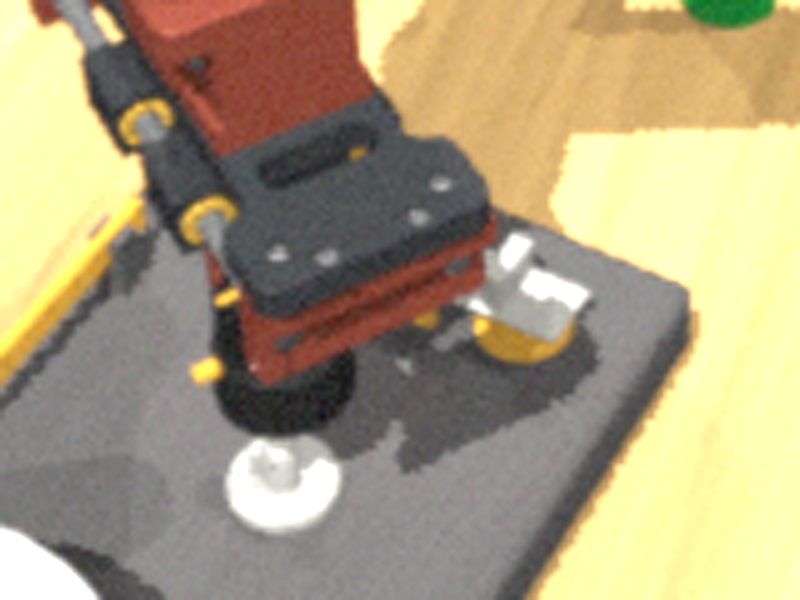

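The side crop shows the seat disc spanning columns 227–341 and rows 433–532. The knob skirt above it spans columns 217–356, with its bottom at row 432. I'll compare these with the predicted outlines.

Run:
```python
from h import *
a=np.linspace(0,2*np.pi,361)
def ring(x,y,z,r):
    P=np.array([proj("side",np.array([x+r*np.cos(t),y+r*np.sin(t),z])) for t in a]);P=(P-[150,230]+.5)*5
    return P[:,0].min(),P[:,0].max(),P[:,1].min(),P[:,1].max()
print("seat",np.round(ring(568.8,106.2,49,18),1),np.round(ring(568.8,106.2,45,18),1))
print("knob",np.round(ring(568.7,105.3,98.0,22),1),np.round(ring(568.7,105.3,122,22),1))
for d in((1,0,0),(0,1,0),(0,0,1)):
  print(d,5*(proj("side",np.array([568.7,105.3,98])+d)-proj("side",np.array([568.7,105.3,98]))))
```

```text
seat [229.2 342.2 436.4 529.6] [230.3 343.  444.  537.1]
knob [203.4 347.2 327.8 442. ] [195.7 342.5 277.5 391.8]
(1, 0, 0) [-2.92721722 -0.91309944]
(0, 1, 0) [-1.44997073  2.43097294]
(0, 0, 1) [-0.25196907 -2.05228506]
```

```bash
python3 -c "
from h import *
plan((571.6,109.65,112),.9)"
```

```text
t 4.47 pos [569.  104.4 136.8] yaw 0.899 q6 0.73 F [-0.3 -0.4 -0.3] w 14.0 | shift [ 0.192 -0.04   0.828] turn [-0.012  0.018 -0.012]
```

```bash
python3 -m jog '[[0.17,-0.01,0.3,0,0,0,1],[0.17,-0.01,0.7,0,0,0,1],[0.17,-0.01,0.83,0,0,0,1],[0.17,-0.01,0.83,0,0,0,1],[0.17,-0.01,0.83,0,0,0,1]]'
python3 - <<'E'
from h import *
from workcell import *
import cv2
P=np.mean([get_state()["tool_pos"] for _ in range(1)],0)
a=grab_frame("side")["img"][270:345,160:260];print(P,get_state()["tool_pos"])
cv2.imwrite("pics/i.png",np.clip(cv2.resize(a,(800,600),interpolation=cv2.INTER_CUBIC)[:,:,::-1]*1.6,0,255).astype('uint8'))
th=np.linspace(0,2*np.pi,361)
def ring(x,y,z,r):
    Q=np.array([proj("side",np.array([x+r*np.cos(t),y+r*np.sin(t),z])) for t in th]);Q=(Q-[160,270]+.5)*8
    return np.round([Q[:,0].min(),Q[:,0].max(),Q[:,1].min(),Q[:,1].max()],1)
z=P[2]-38.2
print("seat49,45",ring(570,105,49,18),ring(570,105,45,18));print("knob at",z,ring(570,105,z,22),ring(570,105,z+24,22))
E
```

```text
t: 4.88
tool_pos: [572.4, 109.5, 112.4]
tool_rot: [-2.829, -1.365, 0.001]
ft_force: [0.6, -0.2, -0.9]
gripper_width: 14.0
finger_force: 30.0
[572.376085   109.49111381 112.40385167] [572.75577479 109.65468405 112.82873159]
seat49,45 [284.1 464.7 372.1 520.8] [285.9 465.9 384.2 532.8]
knob at 74.20385167387101 [251.9 477.3 278.1 460.3] [240.  470.  200.8 383.3]
```

View pics/i.png

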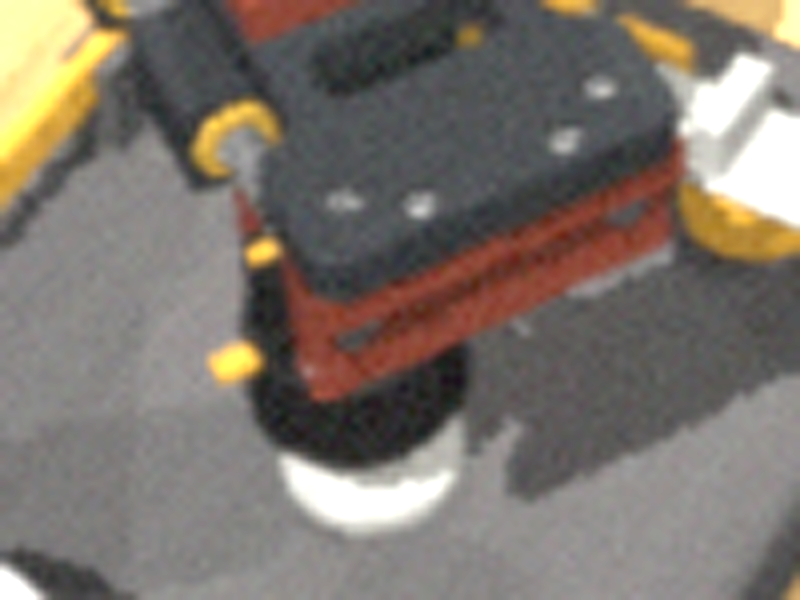

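The knob skirt spans columns 247–469 with its bottom at row 465, and the seat spans 282–463. The knob sits about 0.8 mm too far in +y, so I'll nudge it and lower.

```bash
python3 -m jog '[[-0.02,0.015,0.0,0,0,0,1],[-0.02,0.015,0.1,0,0,0,1],[-0.02,0.015,0.2,0,0,0,1],[-0.02,0.015,0.25,0,0,0,1],[-0.02,0.015,0.3,0,0,0,1],[-0.02,0.015,0.3,0,0,0,1]]'; python3 -m jog '[[0,0,0.05,0,0,0,1],[0,0,0.1,0,0,0,1],[0,0,0.15,0,0,0,1],[0,0,0.15,0,0,0,1]]'
```

```text
t: 5.43
tool_pos: [572.4, 109.4, 103.4]
tool_rot: [-2.828, -1.366, 0.001]
ft_force: [0.6, 0.3, -0.9]
gripper_width: 13.8
finger_force: 30.0
t: 5.77
tool_pos: [572.7, 108.6, 99.1]
tool_rot: [2.828, 1.367, -0.001]
ft_force: [-0.8, -4.0, -0.0]
gripper_width: 13.8
finger_force: 30.0
```

```bash
python3 -m jog '[[-0.013,0.01,0,0,0,0,1],[-0.013,0.01,0.05,0,0,0,1],[-0.013,0.01,0.1,0,0,0,1],[-0.013,0.01,0.1,0,0,0,1],[-0.013,0.01,0.1,0,0,0,1]]'
```

```text
t: 6.18
tool_pos: [572.8, 108.5, 97.3]
tool_rot: [2.828, 1.366, 0.001]
ft_force: [-3.2, -4.4, 10.1]
gripper_width: 13.9
finger_force: 30.0
```

```bash
python3 -m jog '[[-0.015,0.006,0.03,0,0,0.5,1],[-0.016,0.013,0.03,0,0,1,1],[-0.016,0.019,0.03,0,0,1.5,1],[-0.017,0.026,0.03,0,0,2,1],[-0.018,0.032,0.03,0,0,2.5,1],[-0.02,0.038,0.03,0,0,3,1],[-0.022,0.044,0.03,0,0,3.5,1],[-0.024,0.05,0.03,0,0,4,1]]'; python3 -c "
from h import *
plan((570,105,97),.0)
from workcell import *
print(get_state()['wrist_torque'])"
```

```text
t: 6.85
tool_pos: [574.2, 107.4, 97.2]
tool_rot: [3.023, 0.852, 0.003]
ft_force: [-3.1, -3.5, 14.3]
gripper_width: 13.9
finger_force: 30.0
t 6.85 pos [574.2 107.4  97.2] yaw 0.549 q6 1.09 F [-3.1 -3.5 14.3] w 13.9 | shift [-0.161 -0.005  0.005] turn [ 6.000e-03 -2.400e-02  6.292e+00]
[-0.70800099  0.52511176  0.05783919]
```

```bash
python3 -m jog '[[-0.012,0.01,0.0,0,0,0.5,1],[-0.013,0.016,0.0,0,0,1,1],[-0.013,0.022,0.0,0,0,1.5,1],[-0.014,0.029,0,0,0,2,1],[-0.015,0.035,0,0,0,2.5,1],[-0.017,0.04,0,0,0,3,1],[-0.019,0.046,0,0,0,3.5,1],[-0.021,0.052,0,0,0,4,1]]'; python3 -c "
from h import *
plan((570,105,97),.0)
from workcell import *
print(get_state()['wrist_torque'])"
```

```text
t: 7.52
tool_pos: [574.7, 106.1, 96.8]
tool_rot: [-3.125, -0.313, -0.004]
ft_force: [-1.8, -1.3, 9.1]
gripper_width: 13.7
finger_force: 30.0
t 7.52 pos [574.7 106.1  96.8] yaw 0.2 q6 1.43 F [-1.8 -1.3  9.1] w 13.7 | shift [-0.159  0.004 -0.006] turn [-0.006 -0.028  2.289]
[-0.35168104  0.26476421  0.06931864]
```

```bash
python3 -m jog '[[0,0.006,0.03,0,0,0.5,1],[0,0.013,0.03,0,0,1,1],[-0.001,0.019,0.03,0,0,1.5,1],[-0.002,0.025,0.03,0,0,2,1],[-0.003,0.031,0.03,0,0,2.5,1],[-0.005,0.037,0.03,0,0,3,1]]'; python3 -c "
from h import *
plan((570,105,97),.0)
from workcell import *
print(get_state()['wrist_torque'])"
```

```text
t: 8.02
tool_pos: [573.7, 105.3, 94.3]
tool_rot: [-3.139, 0.098, 0.0]
ft_force: [-0.0, -0.1, -0.2]
gripper_width: 13.8
finger_force: 30.0
t 8.02 pos [573.7 105.3  94.3] yaw -0.063 q6 1.69 F [-0.  -0.1 -0.2] w 13.8 | shift [-0.121  0.018 -0.091] turn [-0.017  0.001 -0.717]
[-0.03398466 -0.01631458 -0.03216489]
```

```bash
python3 -m jog '[[0,0,0.07,0,0,0,1],[0,0,0.14,0,0,0,1],[0,0,0.2,0,0,0,1],[0,0,0.24,0,0,0,1],[0,0,0.27,0,0,0,1],[0,0,0.27,0,0,0,1]]'; python3 -c "
from workcell import *
print(get_state()['wrist_torque'])"
```

```text
t: 8.52
tool_pos: [573.5, 104.8, 87.1]
tool_rot: [-3.14, 0.093, 0.001]
ft_force: [-3.6, 0.1, 7.1]
gripper_width: 13.8
finger_force: 30.0
[0.10660839 0.51848303 0.05338881]
```

```bash
python3 -m jog '[[-0.01,0,0.05,0,0,0,1],[-0.01,0,0.05,0,0,0,1],[-0.01,0,0.05,0,0,0,1]]'; python3 -m jog '[[0,0,-0.05,0,0,0,1],[0,0,-0.05,0,0,0,0.8],[0,0,-0.05,0,0,0,0.6],[0,0,-0.05,0,0,0,0.5],[0,0,-0.05,0,0,0,0.5],[0,0,-0.05,0,0,0,0.5]]'; python3 -c "
from h import *
plan((565,20,160),-.12)"
```

```text
t: 8.77
tool_pos: [573.6, 104.8, 87.0]
tool_rot: [-3.14, 0.093, -0.001]
ft_force: [-5.9, -1.6, 19.6]
gripper_width: 13.9
finger_force: 30.0
t: 9.27
tool_pos: [573.3, 104.6, 86.0]
tool_rot: [-3.14, 0.094, 0.001]
ft_force: [-0.4, -0.1, -0.3]
gripper_width: 40.7
finger_force: 0.0
t 9.27 pos [573.3 104.6  86. ] yaw -0.06 q6 1.69 F [-0.4 -0.1 -0.3] w 40.7 | shift [-0.109  2.831 -2.466] turn [-0.001  0.006  0.689]
```

```bash
python3 -m jog '[[0,0,-1,0,0,0,0.5],[0,0,-2,0,0,0,0.5],[0,0,-2.5,0,0,0,0.5],[-1,0.8,-2.5,0,0,0.7,0.7],[-2.2,1.6,-2.5,0,0,0.7,1],[-2.2,2.7,-2.5,0,0,0.7,1],[-2.2,2.83,-2.5,0,0,0.7,1],[-2.2,2.83,-2.5,0,0,0.7,1]]'
python3 - <<'E'
from h import *
from workcell import *
import cv2
plan((565,20,160),-.12)
q=(592.9,132.4,-.12)
print("btn",world(q,(-55,-125,55)))
a=grab_frame("side")["img"][245:345,170:290]
b=grab_frame("top")["img"][165:245,150:246]
cv2.imwrite("pics/j.png",np.clip(np.hstack([cv2.resize(x,(400,333),interpolation=cv2.INTER_CUBIC) for x in(a,b)])[:,:,::-1]*1.6,0,255).astype('uint8'))
E
```

```text
t: 9.93
tool_pos: [502.4, 22.4, 161.6]
tool_rot: [3.136, -0.194, 0.001]
ft_force: [0.3, 1.0, 0.7]
gripper_width: 14.2
finger_force: 0.0
t 9.93 pos [502.4  22.4 161.6] yaw -0.124 q6 1.6 F [0.3 1.  0.7] w 14.2 | shift [ 2.08  -0.178  0.054] turn [ 0.    -0.007 -0.044]
btn [523.33149912  14.88309192  55.        ]
```

View pics/j.png

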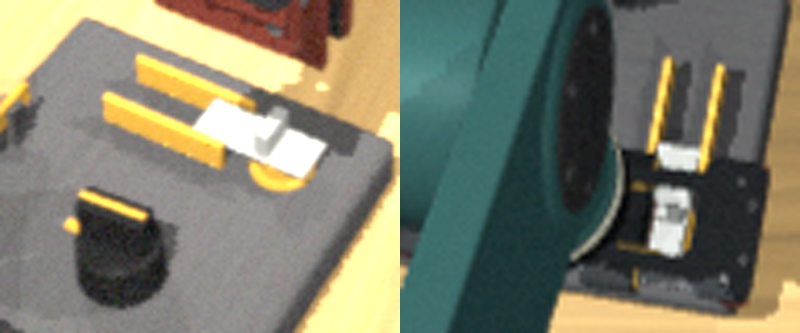

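The side crop shows the knob seated upright with no seat disc visible. The tab is still over the button, with the fin top at (272,118) in the crop.

Run:
```python
from h import *
q=(592.9,132.4,-.12)
w=unproj("side",(251.2,280.0),76);d=w[:2]-q[:2];c,s=np.cos(q[2]),np.sin(q[2]);print("fin",w,c*d[0]+s*d[1],-s*d[0]+c*d[1])
plan(world(q,(-74,-125,100)),-.12);plan(world(q,(-74,-125,77)),-.12)
```

```text
fin [529.30871115  12.87495455  76.        ] -48.825373722586406 -126.27815087402398
t 10.03 pos [503.4  24.  161.5] yaw -0.122 q6 1.6 F [ 0.8  0.7 -0. ] w 6.0 | shift [0.062 0.223 2.051] turn [-0.008 -0.011 -0.024]
t 10.03 pos [503.4  24.  161.5] yaw -0.122 q6 1.6 F [ 0.8  0.7 -0. ] w 6.0 | shift [0.061 0.223 2.817] turn [-0.008 -0.011 -0.024]
```

```bash
python3 -m jog '[[0.06,0.22,1,0,0,0,1],[0.06,0.22,2,0,0,0,1],[0.06,0.22,2.6,0,0,0,1],[0.06,0.22,2.82,0,0,0,1],[0.06,0.22,2.82,0,0,0,1],[0.06,0.22,2.82,0,0,0,1]]'; python3 -m jog '[[0.2,0,0,0,0,0,1],[0.4,0,0,0,0,0,1],[0.5,0,0,0,0,0,1],[0.6,0,0,0,0,0,1],[0.7,0,0,0,0,0,1],[0.8,0,0,0,0,0,1],[0.9,0,0,0,0,0,1],[1,0,0,0,0,0,1],[1.1,0,0,0,0,0,1],[1.1,0,0,0,0,0,1]]';python3 -m jog '[[0.1,0,0,0,0,0,1],[0.2,0,0,0,0,0,1],[0.3,0,0,0,0,0,1],[0.4,0,0,0,0,0,1],[0.5,0,0,0,0,0,1],[0.6,0,0,0,0,0,1],[0.7,0,0,0,0,0,1],[0.7,0,0,0,0,0,1],[0.7,0,0,0,0,0,1]]'
```

```text
t: 10.53
tool_pos: [504.2, 17.7, 76.9]
tool_rot: [-3.136, 0.189, -0.0]
ft_force: [-0.4, 0.4, 0.2]
gripper_width: 0.4
finger_force: 0.0
t: 11.37
tool_pos: [537.1, 12.8, 76.8]
tool_rot: [3.136, -0.19, 0.001]
ft_force: [0.5, -0.6, -0.9]
gripper_width: 0.4
finger_force: 0.0
t: 12.12
tool_pos: [557.8, 10.6, 76.8]
tool_rot: [-3.135, 0.19, -0.002]
ft_force: [-0.0, 0.4, 1.3]
gripper_width: 0.4
finger_force: 0.1
```

```bash
python3 -m jog '[[0.05,0,0,0,0,0,1],[0.1,0,0,0,0,0,1],[0.15,0,0,0,0,0,1],[0.2,0,0,0,0,0,1]]';python3 -m jog '[[0.05,0,0,0,0,0,1],[0.1,0,0,0,0,0,1],[0.15,0,0,0,0,0,1],[0.15,0,0,0,0,0,1]]'
```

```text
t: 12.45
tool_pos: [558.2, 10.6, 76.3]
tool_rot: [-3.135, 0.19, 0.014]
ft_force: [-15.0, 1.3, 10.5]
gripper_width: 0.6
finger_force: 7.1
t: 12.78
tool_pos: [558.4, 10.6, 75.8]
tool_rot: [-3.135, 0.189, 0.027]
ft_force: [-19.6, 1.9, 16.7]
gripper_width: 0.8
finger_force: 10.2
```

```bash
python3 -m jog '[[-0.3,0,0,0,0,0,1],[-0.6,0,0,0,0,0,1],[-0.6,0,-1,0,0,0,1],[-1.2,0,-2,0,0,0,1],[-2.4,0,-2.5,0,0,0,1],[-3.2,0,-2.5,0,0,0,1],[-3.2,0,-2.5,0,0,0,1],[-3.2,0,-2.5,0,0,0,1]]'
python3 - <<'E'
from h import *
from workcell import *
import cv2
q=(592.9,132.4,-.12)
plan(world(q,(-55,-125,100)),-.12)
a=grab_frame("side")["img"][245:335,180:300]
cv2.imwrite("pics/k.png",np.clip(cv2.resize(a,(800,600),interpolation=cv2.INTER_CUBIC)[:,:,::-1]*1.6,0,255).astype('uint8'))
E
```

```text
t: 13.45
tool_pos: [472.0, 21.0, 152.5]
tool_rot: [-3.136, 0.19, -0.004]
ft_force: [0.7, -1.0, -0.9]
gripper_width: 0.2
finger_force: 0.0
t 13.45 pos [472.   21.  152.5] yaw -0.121 q6 1.59 F [ 0.7 -1.  -0.9] w 0.2 | shift [ 1.72  -0.003  1.753] turn [-0.004 -0.027 -0.01 ]
```

View pics/k.png

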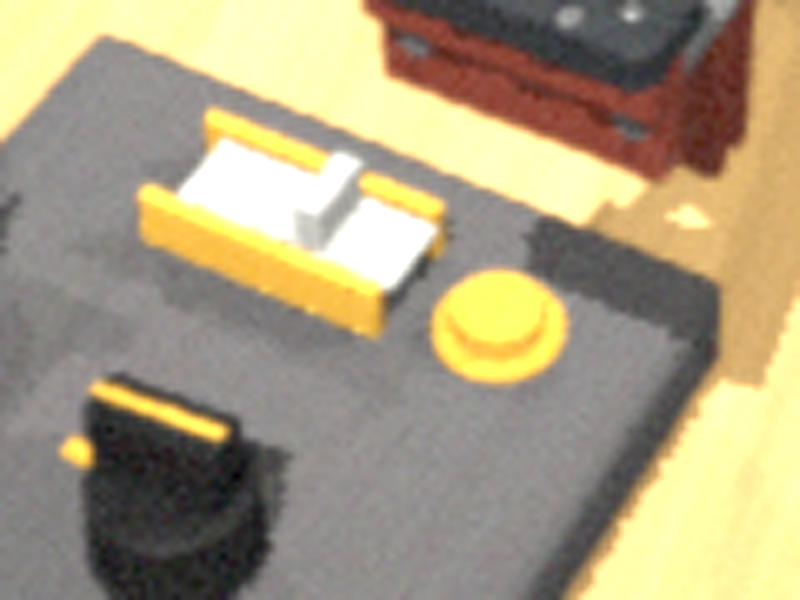

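The tab is now fully aside between the rails and the button is exposed, with its top centre at (495,308) in the crop.

Run:
```python
from h import *
q=(592.9,132.4,-.12)
f=unproj("side",(231.3,269.3),76);print(f,np.linalg.norm(f-unproj("side",(251.2,280),76)),unproj("side",(253.8,290.7),55))
plan((523,14.5,100),-.12);plan((523,14.5,69),-.12)
```

```text
[570.52898409   2.53571735  76.        ] 42.49718493513438 [523.38328512  16.61308471  55.        ]
t 13.5 pos [473.3  20.8 152.3] yaw -0.121 q6 1.59 F [ 0.9  0.5 -0.1] w 0.4 | shift [1.666 0.009 1.75 ] turn [-0.003 -0.035 -0.011]
t 13.5 pos [473.3  20.8 152.3] yaw -0.121 q6 1.59 F [ 0.9  0.5 -0.1] w 0.4 | shift [1.663 0.009 2.783] turn [-0.003 -0.035 -0.011]
```

```bash
python3 -m jog '[[0.9,0,0,0,0,0,1],[1.67,0,0.8,0,0,0,1],[1.67,-0.02,1.8,0,0,0,1],[1.67,-0.02,2.5,0,0,0,1],[1.67,-0.02,2.75,0,0,0,1],[1.67,-0.02,2.75,0,0,0,1]]'; python3 -m jog '[[0,0,0.1,0,0,0,1],[0,0,0.2,0,0,0,1],[0,0,0.3,0,0,0,1],[0,0,0.35,0,0,0,1],[0,0,0.37,0,0,0,1],[0,0,0.37,0,0,0,1],[0,0,0.37,0,0,0,1]]'
```

```text
t: 14.0
tool_pos: [522.0, 15.3, 67.3]
tool_rot: [-3.136, 0.19, 0.004]
ft_force: [-0.1, -0.4, 1.3]
gripper_width: 0.7
finger_force: 0.0
t: 14.58
tool_pos: [523.2, 15.2, 60.2]
tool_rot: [3.136, -0.19, 0.005]
ft_force: [-2.0, 0.9, 13.4]
gripper_width: 0.3
finger_force: 7.0
```

```bash
python3 -m jog '[[0,0,0.04,0,0,0,1],[0,0,0.04,0,0,0,1],[0,0,0.04,0,0,0,1]]'; python3 -m jog '[[0,0,-0.3,0,0,0,1],[0,0,-1,0,0,0,1],[0,0,-2,0,0,0,1],[-1,0,-3,0,0,0,1],[-2,0,-3,0,0,0,1],[-2,0,-3,0,0,0,1],[-2,0,-3,0,0,0,1]]'
python3 - <<'E'
from h import *
from workcell import *
import cv2
plan((500,0,150),0)
a=grab_frame("side")["img"][245:335,180:300]
cv2.imwrite("pics/l.png",np.clip(cv2.resize(a,(800,600),interpolation=cv2.INTER_CUBIC)[:,:,::-1]*1.6,0,255).astype('uint8'))
E
```

```text
t: 14.83
tool_pos: [523.3, 15.2, 60.0]
tool_rot: [3.136, -0.19, 0.006]
ft_force: [-4.9, -0.0, 26.2]
gripper_width: 0.5
finger_force: 12.7
t: 15.42
tool_pos: [461.1, 22.9, 147.8]
tool_rot: [-3.136, 0.19, -0.002]
ft_force: [0.9, -0.3, 0.5]
gripper_width: 0.4
finger_force: 0.0
t 15.42 pos [461.1  22.9 147.8] yaw -0.121 q6 1.59 F [ 0.9 -0.3  0.5] w 0.4 | shift [ 1.379  0.601 -0.071] turn [-1.000e-03 -1.100e-02 -1.385e+00]
```

View pics/l.png

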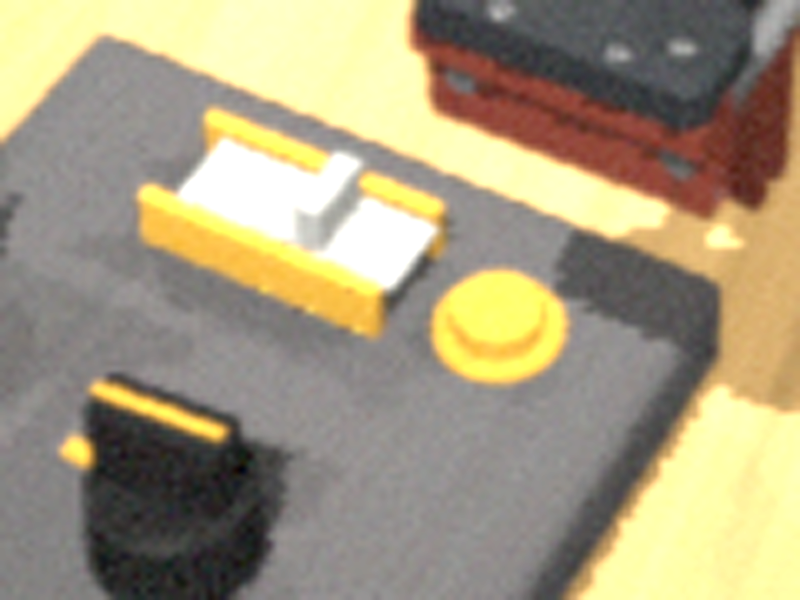

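The picture shows the button up again at (495,308), the tab still aside and the knob still home. The gripper is clear of everything, so I'm handing in.

```bash
python3 -c "
from workcell import *
print(sign_off())"
```

```text
the job is handed in; nothing more can be done
None
```

The job is handed in at about 15 s: the knob is home on the spindle, the lock tab is against its end stop, and the button was pressed to its stop and is up again; the verdict was not shown.

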